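# Hold the black-capped bottle over the code reader's window

### The arm

A 7-joint arm with a two-finger parallel gripper is mounted at the origin on the work surface; the furniture and walls round the work are solid. World frame = base frame: x ahead of the robot, y to its left, z up, the work surface at z = 0. Lengths are in mm, angles in rad, forces in N, time in s.
With the tool pointing down it reaches from about 400 to 875 mm from the base axis. Payload 19.3 kg.
Tool frame: the origin (TCP) lies at the very end of the fingers, on their centre line; the grasp point (between the pads) lies 19 mm behind it (grip_point_offset is the z of the grasp point in the tool frame, in mm); z points along the fingers, y is the line along which they close (so a half turn about z gives the same grasp; the last joint's range is limited). The gripper opens to 85 mm and grips with 20 to 120 N. Pads are 22 mm wide; open, the fingers measure 114 mm over their backs; the gripper's body (76 mm by 85 mm) begins 54 mm behind the grasp point. The pads swing forward as they close: fully open they stand 13 mm farther back than shut.
Start: joints at [1.234, 0.521, -0.036, 1.599, 0.021, 1.021, -0.113], TCP at [164.751, -602.886, 231.291] pointing down, gripper open.
Joint ranges: [-2.91, 2.91], [-0.3, 2.13], [-1.5, 1.42], [0.17, 2.43], [-1.26, 4.41], [0.16, 1.93], [-2.52, 2.52]. Speed limits (rad/s): [1.89, 1.89, 2.39, 2.39, 3.01, 3.01, 3.01].

### API

Orientations are given as a 3x3 rotation matrix whose columns are the frame's x, y, z axes.
In Python, from workcell import movep, movel, goto_joints, open_gripper, clamp, wait, inverse_kinematics, read_state, camera, PlanningError, finish_job, grip_point_offset gives the robot as it stands. Calls block until the motion is done:
- movep(position, orientation): joint-space move of the TCP to a pose.
- movel(position, frame=None, max_speed=150, guard=None): straight line of the TCP; frame=None keeps the orientation; max_speed is the mean speed in mm/s. With guard (N) it stops when the force on the tool has changed by that much, and returns True; else False.
- goto_joints(angles): joint-space move.
- open_gripper() and clamp(): open the fingers fully, or close them until they stop; the grip force is fixed at half the most.
- wait(seconds).
- inverse_kinematics(position, orientation): joint angles nearest the present ones, or None.
- read_state(): the state.
- camera(name): name is "scene" or "top" or "wrist"; returns a dict with "image" (400x640x3 uint8, blue, green, red), "range_z" (400x640 float32, mm along the optical axis (not along the pixel's ray), 0 where there is no reading), "fx", "fy", "cx", "cy" (pixels), "cam_to_world" (4x4, takes a point from camera to world coordinates). Camera axes: x right, y up, looking along -z (the intrinsics and any distortion apply to the point x, -y, -z); pixel columns grow to the right and rows downward; lengths in mm; the calibration is good to about 2 mm. A picture is of the moment at which its call begins.
A pose or a line that the arm cannot do raises PlanningError and nothing moves.
- finish_job(): hands the job in; it is judged then, once.
The state is a dict: "time": time; "qpos": joint angles; "qvel": joint speeds; "joint_efforts": joint torques, N m; "eef_pos": TCP position; "tool_rot": TCP orientation; "ft_force": force on the tool from outside, world axes, zero at the start; "torque": the same for the moment, N m; "finger_gap": finger opening in mm; "gripper_force": force on a finger pad.
Only numpy, scipy, OpenCV 4.12 (cv2) and the standard library are available. Lean on these libraries where they do the work, as an engineer would, in place of code of your own. Each camera call takes 0.05 s, during which the arm holds its last target. There are 200 camera calls.

### The job

Pick up the small amber bottle with the black cap, carry it over the tops of the bottles standing in front of the round code reader, and hold it upright and centred over the reader's window, with its bottom about one centimetre above the glass, so that the code on its underside can be read. It must never touch the reader, no other bottle may be shifted or knocked over, and you finish still holding the bottle there, steady: do not put it down or let go.

Things in the scene. Friction and masses are not known exactly. Their poses are not given: they have to be found in the camera images.
- black_cap_bottle: the bottle to read: small amber bottle with a paper label and a BLACK screw cap, round, 29 mm across the body, 64 mm tall in all (straight body up to about 40 mm, shoulder, then the cap, 18 mm across, from 52 to 64 mm), about 60 g, loose, standing on the bench in one of three places in a curved row nearest to the robot. Origin: centre of its underside; z points up along the bottle, its yaw means nothing
- reader_window (a point): centre of the round window (40 mm across, greenish glass in a black bezel) in the flat top of the code reader, on the glass, 41 mm above the bench; z points up
- reader: the code reader: round white puck, 76 mm across and 40 mm high, window in its top, small keys on the rim nearest the robot, fixed. Origin: centre of its underside; -x of its frame points to the keys. A tall instrument stands 40 mm or more to its right (-y), its near corner at about x 0.41, y -0.32 m: go round it; a thick hose to its left rises ahead of the robot at y above 0: keep the arm at y below -0.06 m
- white_cap_bottle_a: a decoy that must stay where it is: small amber bottle with a paper label and a WHITE screw cap, 29 mm across, 60 mm tall, loose, standing on the bench, cap 18 mm across. Origin: centre of its underside; z points up along the bottle; stands in the near row
- white_cap_bottle_b: a decoy that must stay where it is: small amber bottle with a paper label and a WHITE screw cap, 29 mm across, 56 mm tall, loose, standing on the bench, cap 18 mm across. Origin: centre of its underside; z points up along the bottle; stands in the near row
- white_cap_bottle_c: an obstacle that must stay where it is: small amber bottle with a paper label and a WHITE screw cap, 29 mm across, 60 mm tall, loose, standing on the bench, cap 18 mm across. Origin: centre of its underside; z points up along the bottle; stands in front of the reader, to the left
- amber_bottle: an obstacle that must stay where it is: larger amber bottle with a white screw cap, 41 mm across, 85 mm tall, loose, standing straight in front of the reader between it and the near row. Origin: centre of its underside; z points up along the bottle

How it is judged:
By the outcome, as a careful person would: the job done as asked, in the order asked, and still so for the second after the job is handed in, while the arm keeps its last pose, push and grip.
It also fails if it takes over 35 s, if anything falls off the work surface, if the arm or the gripper's body presses on something with over 40 N, if the wrist force passes 120 N, or if a joint passes its speed limit or range.

## Working session

There is one attempt and no reset: what is moved stays moved. The work goes in short steps, each a Python script; the robot and the scene stay as the last script left them, time stands still between calls to the robot, and variables do not carry over. Pictures are saved under pics/ and viewed, at most 10 in all, crops included, and the job is handed in when it is done.

```bash
mkdir -p pics; cat > h.py <<'E'
import numpy as np, cv2
from workcell import *
def shot(n):
    c=camera(n); np.savez('%s.npz'%n,**{k:np.array(v) for k,v in c.items()}); return c
def ray(c,u,v,z):
    T=np.array(c['cam_to_world']); d=T[:3,:3]@np.array([(u-c['cx'])/c['fx'],-(v-c['cy'])/c['fy'],-1]); o=T[:3,3]
    return o+d*(z-o[2])/d[2]
def cloud(c):
    r=np.array(c['range_z'],float); v,u=np.indices(r.shape)
    P=np.stack([(u-c['cx'])/c['fx']*r,-(v-c['cy'])/c['fy']*r,-r],-1); T=np.array(c['cam_to_world'])
    W=P@T[:3,:3].T+T[:3,3]; W[r==0]=np.nan; return W
E
python3 - <<'E'
from h import *
for n in('scene','top'):
    c=shot(n); cv2.imwrite(f'pics/{n}0.png',c['image']); print(n,c.keys(),c['fx'],np.array(c['cam_to_world']).round(2).tolist(),(c['range_z']>0).mean())
s=read_state(); print(s['time'],s['tool_rot'],s['finger_gap'],grip_point_offset)
E
```

```text
scene dict_keys(['image', 'range_z', 'fx', 'fy', 'cx', 'cy', 'cam_to_world']) 495.1296881614529 [[-0.73, -0.45, 0.52, 922.87], [0.69, -0.47, 0.55, 288.92], [-0.01, 0.76, 0.65, 594.88], [0.0, 0.0, 0.0, 1.0]] 0.9961640625
top dict_keys(['image', 'range_z', 'fx', 'fy', 'cx', 'cy', 'cam_to_world']) 395.917844330507 [[-0.02, 0.99, -0.11, 359.55], [-1.0, -0.02, 0.04, -145.41], [0.04, 0.11, 0.99, 893.55], [0.0, 0.0, 0.0, 1.0]] 0.9960625
0.1 [[ 9.64611485e-01  2.63675131e-01 -3.27714815e-04]
 [ 2.63675322e-01 -9.64611085e-01  8.82706325e-04]
 [-8.33696376e-05 -9.37878968e-04 -9.99999557e-01]] 85.64408659541589 -18.700000000000003
```

View pics/scene0.png

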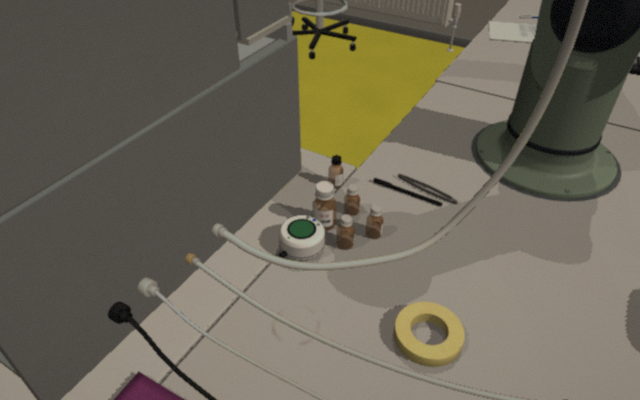

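View pics/top0.png

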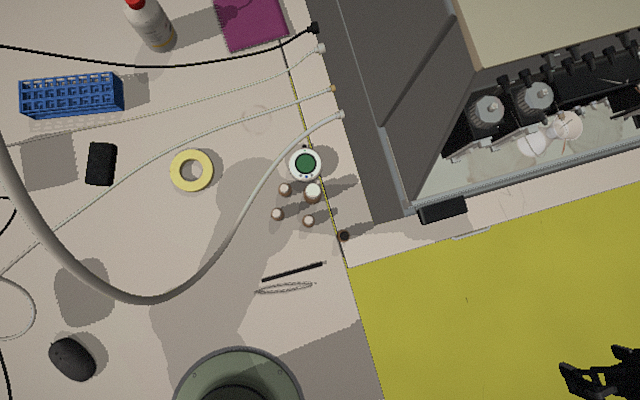

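The scene image shows the reader at (302,230), the large bottle at (325,200), the black-capped bottle at (337,165), and the white caps at (352,190), (346,222) and (376,212). In the top image the reader window is at (305,163), the large cap at (313,192), C at (285,188), the decoys at (277,214) and (308,221), and the black cap at (343,236).

```bash
python3 - <<'E'
from h import *
L={k:dict(np.load(k+'.npz')) for k in('top','scene')}
seeds={'top':dict(win=(305,163,41),big=(313,192,85),C=(285,188,60),A=(277,214,60),B=(308,221,58),blk=(343,236,64)),
'scene':dict(win=(302,229,41),big=(324,188,85),C=(346,221,60),A=(376,211,60),B=(352,190,58),blk=(337,160,64))}
for n,c in L.items():
    W=cloud(c); hsv=cv2.cvtColor(c['image'],cv2.COLOR_BGR2HSV)
    for k,(u,v,z) in seeds[n].items():
        w=W[v-12:v+13,u-12:u+13].reshape(-1,3); p=ray(c,u,v,z)
        zt=np.nanpercentile(w[np.linalg.norm(w[:,:2]-p[:2],axis=1)<12,2],90)
        near=W[v-14:v+15,u-14:u+15]; m=(abs(near[...,2]-zt)<4)&(np.hypot(near[...,0]-p[0],near[...,1]-p[1])<(26 if k=='win' else 16))
        q=near[m]; vv,uu=np.nonzero(m)
        print(n,k,'seedray',p.round(1)[:2],'ztop',zt.round(1),'mean',q.mean(0).round(1),'mid',((q.min(0)+q.max(0))/2).round(1)[:2],m.sum(),'px',uu.mean()+u-14,vv.mean()+v-14)
    # window by green
    m=cv2.inRange(hsv,(50,80,20),(90,255,255)); N,l,s,ce=cv2.connectedComponentsWithStats(m)
    for i in range(1,N):
        if s[i,4]>100: print(' green',s[i].tolist(),ce[i],ray(c,*ce[i],41).round(1))
t=L['top']['image'][140:260,250:370]; s=L['scene']['image'][140:260,270:390]
cv2.imwrite('pics/crop.png',cv2.resize(np.hstack([t,s]),None,fx=3.3,fy=3.3,interpolation=cv2.INTER_CUBIC))
E
```

```text
top win seedray [ 536.6 -154.9] ztop 42.5 mean [ 536.5 -155.1   40.8] mid [ 536.9 -154.9] 398 px 305.0929648241206 163.05778894472363
top big seedray [ 466.4 -169.6] ztop 86.1 mean [ 469.5 -169.8   84.4] mid [ 469.6 -169.8] 134 px 313.04477611940297 190.53731343283582
top C seedray [ 479.4 -111.2] ztop 60.4 mean [ 480.8 -109.4   59.2] mid [ 480.6 -109. ] 54 px 284.18518518518516 187.42592592592592
top A seedray [424.5 -93.6] ztop 60.4 mean [427.8 -92.4  59.4] mid [427.8 -92.5] 53 px 276.41509433962267 212.43396226415095
top B seedray [ 408.5 -158.5] ztop 56.3 mean [ 412.1 -159.8   55.3] mid [ 411.9 -159.7] 55 px 308.56363636363636 219.3272727272727
top blk seedray [ 375.2 -231. ] ztop 64.5 mean [ 376.8 -234.3   63.7] mid [ 377.2 -234.3] 57 px 344.5438596491228 235.19298245614036
 green [296, 154, 19, 19, 288] [305.03125    163.11458333] [ 536.3 -154.9   41. ]
scene win seedray [ 539.  -151.7] ztop 41.0 mean [ 539.7 -151.1   39.4] mid [ 539.  -151.6] 533 px 301.93245778611634 230.15384615384616
scene big seedray [ 477.5 -163.8] ztop 83.8 mean [ 476.6 -165.4   83. ] mid [ 475.8 -165.8] 156 px 323.6666666666667 188.30769230769232
scene C seedray [ 489.1 -101.5] ztop 58.0 mean [ 484.4 -106.4   57.4] mid [ 484. -107.] 75 px 345.76 219.36
scene A seedray [436.6 -84.2] ztop 57.9 mean [431.7 -89.7  57.7] mid [430.8 -90.8] 71 px 375.3380281690141 209.09859154929578
scene B seedray [ 423.1 -150.3] ztop 53.6 mean [ 417.2 -156.8   53.4] mid [ 416.5 -157.2] 51 px 351.5098039215686 188.88235294117646
scene blk seedray [ 384.6 -224.5] ztop 61.8 mean [ 381.1 -231.1   61.3] mid [ 380.3 -231. ] 57 px 335.7543859649123 158.9298245614035
 green [289, 220, 26, 18, 354] [301.21751412 228.37853107] [ 538.9 -153.6   41. ]
```

View pics/crop.png

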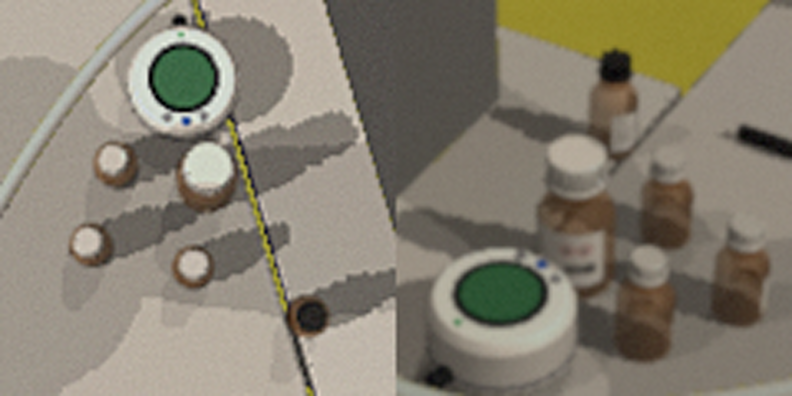

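```bash
cat >> h.py <<'E'
a=np.array([0.264,-0.9645,0]); a/=np.linalg.norm(a)
zt=np.array([0,0,-1.]); R=np.stack([np.cross(a,zt),a,zt],1)
E
python3 - <<'E'
from h import *
print(R.round(3).tolist())
for p in [(378.5,-233,10),(378.5,-233,140),(537.5,-154,180),(537.5,-154,60)]:
    q=inverse_kinematics(p,R); print(p,None if q is None else np.round(q,2))
movel((230,-380,231),R,max_speed=250)
movel((355,-240,190),R,max_speed=200)
c=shot('wrist'); cv2.imwrite('pics/w1.png',c['image']); s=read_state(); print(s['time'],s['eef_pos'],s['qpos'],np.array(c['cam_to_world']).round(2).tolist())
E
```

```text
[[0.965, 0.264, 0.0], [0.264, -0.965, 0.0], [0.0, 0.0, -1.0]]
(378.5, -233, 10) [ 0.48  0.65 -0.08  2.2   0.18  0.3  -1.06]
(378.5, -233, 140) [ 0.57  0.39 -0.18  2.14  0.12  0.63 -1.  ]
(537.5, -154, 180) [ 0.38  0.49 -0.28  1.82  0.17  0.86 -1.29]
(537.5, -154, 60) [ 0.31  0.66 -0.19  1.89  0.2   0.61 -1.31]
2.3333 [ 354.40930261 -240.85929093  190.11010018] [ 0.63988349  0.27861179 -0.21644807  2.12658107  0.08768272  0.74441651
 -0.93823868] [[0.26, 0.93, 0.27, 422.36], [-0.96, 0.25, 0.07, -222.56], [0.0, -0.28, 0.96, 332.24], [0.0, 0.0, 0.0, 1.0]]
```

View pics/w1.png

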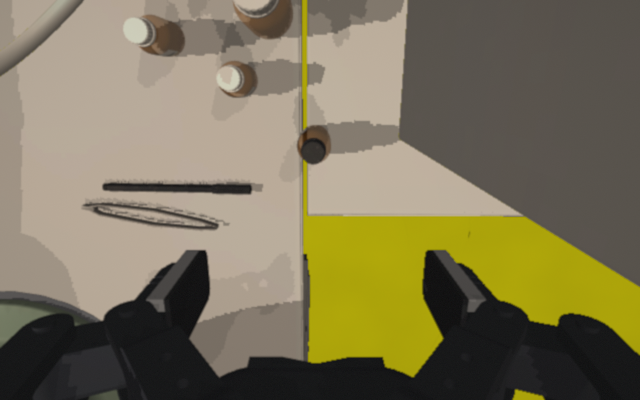

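The wrist view shows the black cap at (313,151), B's cap at (231,77), the instrument's foot corner at (400,140), and both fingers open with free space between them.

```bash
python3 - <<'E'
from h import *
c=dict(np.load('wrist.npz')); W=cloud(c)
for k,u,v,h in(('blk',313,151,64),('B',231,77,56),('A',137,30,60)):
    n=W[max(0,v-25):v+26,u-25:u+26].reshape(-1,3); zt=np.nanpercentile(n[np.hypot(*(n-ray(c,u,v,h))[:,:2].T)<8,2],80)
    q=n[(abs(n[:,2]-zt)<3)&(np.hypot(*(n-ray(c,u,v,h))[:,:2].T)<14)]
    print(k,ray(c,u,v,h).round(1),zt,q.mean(0).round(1),((q.min(0)+q.max(0))/2).round(1),(q.max(0)-q.min(0)).round(1))
print('corner',ray(c,400,140,0).round(1))
m=cv2.inRange(c['image'],(0,0,0),(60,60,60))[125:175,290:340]; N,l,s,ce=cv2.connectedComponentsWithStats(m); i=1+s[1:,4].argmax(); print(s[i],ray(c,ce[i][0]+290,ce[i][1]+125,64).round(1))
E
```

```text
blk [ 378.  -232.7   64. ] 63.81870192099694 [ 376.8 -232.7   63.2] [ 376.6 -232.8   63. ] [17.7 17.5  4.1]
B [ 413.6 -161.    56. ] 55.54867950442305 [ 412.2 -158.8   55.1] [ 412.1 -158.6   55.1] [17.5 17.4  4.9]
A [427.1 -92.6  60. ] 59.69329781403527 [426.8 -91.4  59.2] [426.7 -91.   59.3] [17.6 17.9  5.1]
corner [ 398.3 -309.7    0. ]
[ 11  13  25  25 469] [ 378.9 -232.5   64. ]
```

```bash
python3 - <<'E'
from h import *
movel((377.5,-232.8,130),R,max_speed=120)
print(movel((377.5,-232.8,10),R,max_speed=90,guard=15))
s=read_state(); print(s['time'],s['eef_pos'],s['ft_force'])
clamp(); s=read_state(); print(s['finger_gap'],s['gripper_force'],s['eef_pos'])
movel((377.5,-232.8,135),R,max_speed=80)
wait(0.2)
s=read_state(); print(s['time'],s['finger_gap'],s['gripper_force'],s['eef_pos'],s['ft_force'])
for n in('scene','wrist'):
    c=shot(n)
    cv2.imwrite(f'pics/{n}2.png',cv2.resize(c['image'][100:260,240:440],None,fx=3,fy=3) if n=='scene' else c['image'])
E
```

```text
False
4.5 [ 377.72313707 -232.9591179    10.39377783] [-0.24081624 -0.35959424 -0.00627061]
26.01409536978286 58.39887340553105 [ 377.5687515  -232.78708152   10.2387031 ]
6.9833 26.3644554969614 58.93498095916584 [ 377.40508814 -232.74450568  134.80201818] [ 0.37903596  0.82744817 -0.70234657]
```

View pics/scene2.png

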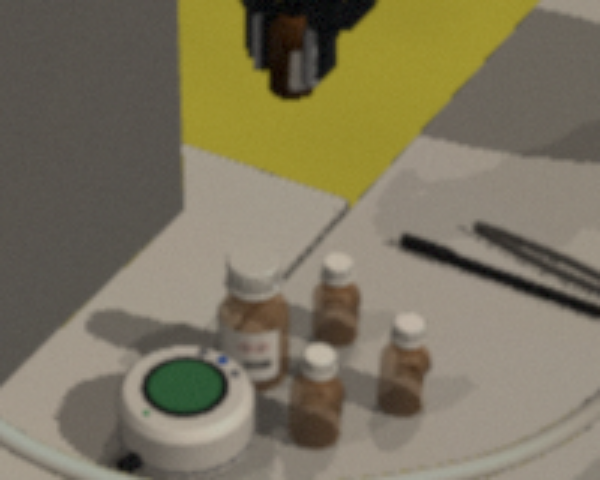

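View pics/wrist2.png

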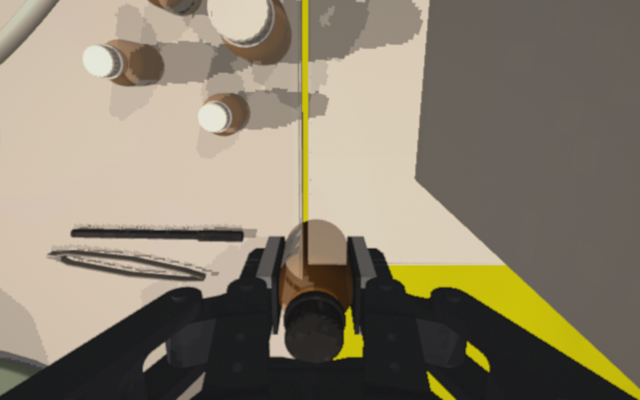

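The black-capped bottle is lifted: in the scene crop it hangs at (290,60) looking about vertical, and the others still stand. In the wrist view its cap is at (313,328) between the pads. I'll now check how it sits in the grip and whether the neighbours moved.

```bash
python3 - <<'E'
from h import *
c=dict(np.load('wrist.npz')); W=cloud(c); z0=134.8-10.2
t=np.array([377.4,-232.74])
P=W[210:365,278:352].reshape(-1,3); d=P-np.array([*t,z0]); L=np.c_[d[:,:2]@R[:2,:2],d[:,2]]  # tool x,y, height
for lo,hi in((0,8),(8,20),(20,40),(40,52),(52,60),(60,68)):
    q=L[(L[:,2]>lo)&(L[:,2]<=hi)&(np.hypot(L[:,0],L[:,1])<22)]
    if len(q): print(lo,hi,len(q),'x',np.percentile(q[:,0],[2,50,98]).round(1),'y',np.percentile(q[:,1],[2,50,98]).round(1),'zmax',q[:,2].max().round(1))
for k,u,v,h in(('B',214,116,56),('A',102,61,60),('big',240,14,85)): print(k,ray(c,u,v,h).round(1))
c=dict(np.load('scene.npz')); W=cloud(c)
P=W[95:140,310:355].reshape(-1,3); d=P-np.array([*t,z0])-np.array([3.5,2.5,-2]); im=c['image'][95:140,310:355].reshape(-1,3)
for lo in range(-4,24,4):
    m=(d[:,2]>lo)&(d[:,2]<=lo+4)&(np.hypot(d[:,0],d[:,1])<22); q=d[m]
    if m.sum(): 
        l=q[:,:2]@R[:2,:2]; print(lo,m.sum(),'x',np.percentile(l[:,0],[5,50,95]).round(1),'y',np.percentile(l[:,1],[5,50,95]).round(1))
E
```

```text
0 8 308 x [ 5.6 12.8 14.4] y [-12.1   0.9  13. ] zmax 8.0
8 20 773 x [ 6.1 12.2 14.2] y [-13.9   0.5  13.8] zmax 20.0
20 40 2274 x [-5.4 11.4 14. ] y [-13.1  -0.3  13.4] zmax 40.0
40 52 1965 x [-4.3  7.2 11.8] y [-12.8   0.1  11.6] zmax 51.9
52 60 1115 x [-1.   7.1  9.3] y [-9.6 -0.2  9.2] zmax 60.0
60 68 2644 x [-7.4  1.   8.1] y [-8.2 -0.2  7.7] zmax 65.0
B [ 413.6 -159.8   56. ]
A [427.5 -93.8  60. ]
big [ 468.9 -170.    85. ]
-4 1 x [9.9 9.9 9.9] y [2.3 2.3 2.3]
0 22 x [-0.7  8.7 11.7] y [-11.4  -4.4   8.6]
4 23 x [ 3.3  9.  12.3] y [-10.7  -2.5  10.7]
8 30 x [ 1.7  9.5 11.8] y [-16.6  -3.6   7.2]
12 38 x [ 4.8  9.5 12.5] y [-16.    1.6  17.2]
16 38 x [ 5.1  9.4 11.9] y [-17.7  -1.7  16.6]
20 47 x [ 4.7  9.  12.1] y [-19.9  -4.4  18.2]
```

```bash
python3 - <<'E'
from h import *
movel((450,-196,140),R,max_speed=120); wait(0.3)
c=shot('wrist'); m=cv2.inRange(cv2.cvtColor(c['image'],cv2.COLOR_BGR2HSV),(50,80,20),(90,255,255))
N,l,s,ce=cv2.connectedComponentsWithStats(m); i=1+s[1:,4].argmax(); print(s[i].tolist(),ce[i],ray(c,*ce[i],41).round(1))
W=cloud(c)[l==i]; print('depth',np.nanmedian(W,0).round(1)); cv2.imwrite('pics/w3.png',c['image'])
s=read_state(); print(s['time'],s['eef_pos'],s['finger_gap'])
E
```

```text
[255, 11, 65, 70, 3573] [287.08200392  45.79988805] [ 537.3 -154.3   41. ]
depth [ 537.3 -154.3   40.6]
8.2583 [ 449.77248838 -196.23802695  140.04414062] 26.30529141827698
```

View pics/w3.png

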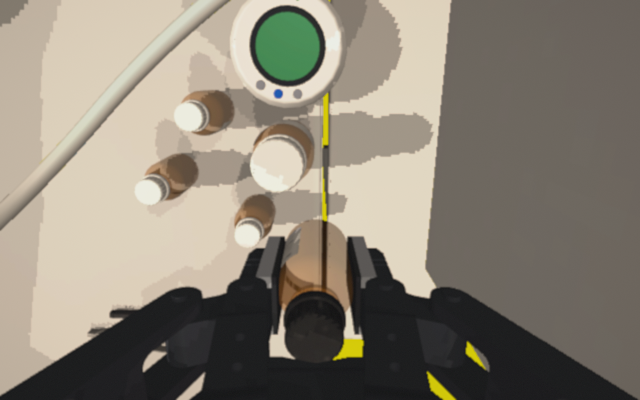

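The window is at (287,46) in the wrist view, which gives (537.2, -154.4). All the other bottles stand untouched.

```bash
python3 - <<'E'
from h import *
x,y=537.1,-154.5
movel((x,y,140),R,max_speed=100)
print(movel((x,y,61.3),R,max_speed=50,guard=12)); wait(0.6)
s=read_state(); print(s['time'],s['eef_pos'],s['finger_gap'],s['ft_force'],np.abs(s['qvel']).max(),s['tool_rot'])
t=np.array(s['eef_pos'])
c=shot('wrist'); W=cloud(c); P=W[200:365,278:352].reshape(-1,3); d=P-np.array([t[0],t[1],t[2]-10.2]); L=np.c_[d[:,:2]@R[:2,:2],d[:,2]]
for lo,hi in((0,8),(8,20),(20,40),(52,60),(60,68)):
    q=L[(L[:,2]>lo)&(L[:,2]<=hi)&(np.hypot(L[:,0],L[:,1])<22)]; print(lo,len(q),np.percentile(q[:,0],[2,98]).round(1),np.percentile(q[:,1],[2,98]).round(1),q[:,2].max().round(1))
c=shot('scene'); im=cv2.resize(c['image'][150:270,250:400],None,fx=4,fy=4,interpolation=cv2.INTER_CUBIC); cv2.imwrite('pics/s4.png',im)
c=shot('top'); W=cloud(c)
for k,p in dict(big=(469.5,-169.8,84),C=(480.8,-109.4,59),A=(427.8,-92.4,59),B=(412.1,-159.8,55)).items():
    q=W[(np.hypot(W[...,0]-p[0],W[...,1]-p[1])<16)&(abs(W[...,2]-p[2])<4)]; print(k,len(q),q.mean(0).round(1) if len(q) else '')
E
```

```text
False
11.7 [ 537.09292815 -154.49383696   61.30175769] 26.141302478735447 [ 0.57737375  0.48319212 -0.33969605] 0.0018980818955826508 [[ 9.64523301e-01  2.63997729e-01 -2.15132072e-05]
 [ 2.63997729e-01 -9.64523301e-01  1.52511196e-05]
 [-1.67237287e-05 -2.03894981e-05 -1.00000000e+00]]
0 301 [ 5.6 14.3] [-12.   12.8] 8.0
8 791 [ 6.1 14.2] [-13.9  13.5] 20.0
20 2280 [-5.8 13.9] [-13.1  13.4] 40.0
52 1111 [-1.1  9.4] [-9.6  9.2] 60.0
60 2643 [-7.5  8.1] [-8.2  7.7] 64.9
big 0 
C 0 
A 0 
B 0
```

View pics/s4.png

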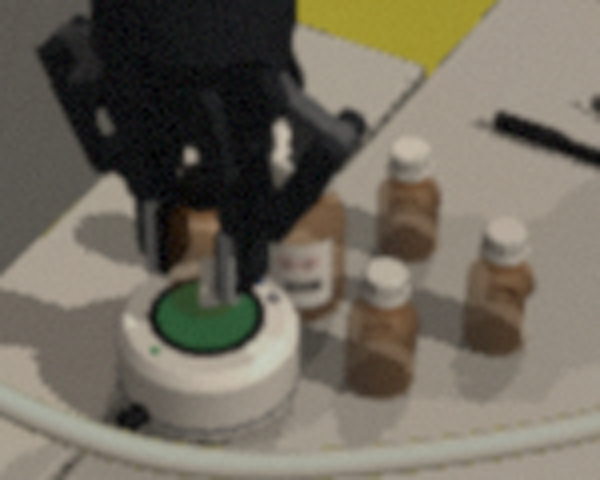

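The bottle hangs upright at about (195,260) in the crop, just clear of the glass. The window centre is at (207,313), and the other bottles are standing where they were.

```bash
python3 -c "
from h import *
print(finish_job())"
```

```text
the job is handed in; nothing more can be done
None
```

The job is handed in: the arm is holding the black-cap bottle upright over the reader window, centred to within about 1–2 mm, with its bottom about 10 mm above the glass; the move guards never tripped, and no other bottle looked moved in the last picture.

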